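Unclamp the repaired board: run the clamp dog out of the T-slot

ROBOT

A 6-joint arm with a two-finger parallel gripper is mounted at the origin on the work surface. World frame = base frame: x ahead of the robot, y to its left, z up, the work surface at z = 0. Lengths are in mm, angles in rad, forces in N, time in s.
With the tool pointing down it reaches from about 350 to 875 mm from the base axis. Payload 4.2 kg.
Tool frame: the origin (TCP) lies at the very end of the fingers, on their centre line; the grasp point (between the pads) lies 19 mm behind it; z points along the fingers, y is the line along which they close (so a half turn about z gives the same grasp; the last joint's range is limited). The gripper opens to 85 mm and grips with 20 to 120 N. Pads are 22 mm wide; open, the fingers measure 114 mm over their backs; the gripper's body (76 mm by 85 mm) begins 54 mm behind the grasp point. The pads swing forward as they close: fully open they stand 13 mm farther back than shut.
Start: joints at [1.367, 0.385, 0.008, 0, -1.194, -0.259], TCP at [279.001, 559.248, 231.312] pointing down, gripper open.
Joint ranges: [-3.14, 3.14], [-1.21, 2.06], [-1.07, 1.41], [-3.16, 2.05], [-2.99, -0.16], [-3.1, 3.1]. Speed limits (rad/s): [2.79, 2.79, 3.14, 3.14, 3.14, 3.14].

INTERFACE

Orientations are given as a unit quaternion [x, y, z, w].
In Python, from bench import arm gives the robot as it stands. The module is installed in compiled form; this text tells all that it offers.
- The arm moves only by the tool drive_tool, never from a script. Its argument "targets" is a list of rows, each a list of 5 numbers: the closure, from -1 (fully open) to 1 (shut), then the shift along the tool's x, y, z in mm, then the turn about the tool's z in degrees. In form: [[grip, tx, ty, tz, roll], ...]. A call has 1 to 12 rows; each row is the pose to reach, as a shift and turn from the pose commanded when the call began, along the tool's axes at that moment; what a row does not reach only later rows make up. A row lasts 1/10 s, in which the tool goes at most 50 mm and 8.59 degrees, less where a joint would pass 70% of its speed; a pose out of reach is approached as far as the arm can. A call with a gripper value outside its range is refused whole. The fingers move at their own pace and stop on an object; the grip force is fixed at half the most. Time passes only in rows, so rows that repeat a pose let the fingers close. It gives the time, the measured TCP pose, the force, the opening and the grip force at its end, in the units of the state.
- arm.read_state(): the state, without advancing time (a new reading comes with each control period).
- arm.get_image(name): name is "scene" or "top" or "wrist"; returns the picture (420x560x3 uint8, blue, green, red); there is no depth.
- arm.camera_params(name): a dict with "fov_y" (degrees; the focal length in pixels is half the picture's height over the tangent of half this angle, whatever the lens; pixels are square), "cx", "cy" (the principal point, pixels), "D" ([k1, k2, p1, p2, k3] as OpenCV has them; the pictures are not rectified), "rvec" (rotation vector, rad) and "tvec" (3), from world to camera coordinates, as OpenCV has them; the wrist camera has in their place "tool_from_camera" (4x4, takes a point from camera to tool coordinates, whose origin is the TCP and whose axes are the flange's). Camera axes: x right, y down, z forward; pixel columns grow to the right and rows downward; lengths in mm; the calibration is good to about 2 mm. A picture is of the moment at which its call begins: read the wrist's pose just before it. camera_params takes no time and is no camera call.
- arm.job_done(): hands the job in; it is judged then, once.
The state is a dict: "clock": time; "joints": joint angles; "joint_vel": joint speeds; "joint_efforts": joint torques, N m; "position": TCP position; "ee_rot": TCP orientation; "contact_force": force on the tool from outside, world axes, zero at the start; "wrist_torque": the same for the moment, N m; "gripper_width": finger opening in mm; "grasp_force": force on a finger pad.
Only numpy, scipy, OpenCV 4.12 (cv2) and the standard library are available. Lean on these libraries where they do the work, as an engineer would, in place of code of your own. Each camera call takes 0.05 s, during which the arm holds its last target. There are 200 camera calls.

TASK

The board on the sloping holder is repaired and the holder is wanted bare for the next job. Slide the red clamp dog, already loosened, along its T-slot and out of the open end, without dragging the board off its seat, and stand it upright on its steel foot in the large empty compartment of the yellow parts tray. Then lift the board off by its heat sink and lay it flat, heat sink up, in the black antistatic tray; set both down without dropping them and leave the other things on the bench where they are.

Things in the scene. Friction and masses are not known exactly. Their poses are not given: they have to be found in the camera images.
- holder: tilting aluminium board holder on a grey base, fixed. Origin on the table under the bed; x horizontal, to its high edge, which faces the robot; y along the slot to its open end (robot's right); z up. The bed slopes 30 deg: up-slope (0.866,0,0.5), bed normal (-0.5,0,0.866) in this frame. The board lies on brown strips, low edge against a 13 mm ledge; the T-slot rail runs along the high edge.
- slot_mouth (a point): middle of the slot at its open end, level with the rail's top; axes as the holder's. Rail 220 mm long (holder y -110 to +110), 44 mm wide; slot mouth 14 mm, channel 28 mm wide, 10 mm high, its floor 16 mm below this point; open at y = +110, capped by a grey plate at -110. Top faces 21 mm above the bed.
- dog_grip (a point): grip point of the red clamp dog, in the middle of its bar 44 mm above the foot's underside. Axes: z out of the slot (bed normal), y along the bar and slot to the open end, x up-slope. Bar 16 mm thick (x), 64 mm long (y), 17 to 60 mm above that underside. Starts at holder y -60 to +50 mm; the foot is wholly out of the slot when this point is past y = 142 mm.
- board_sink (a point): grip point on the board's aluminium heat sink, on its axis, 24 mm above the board's underside. Heat sink 36 mm (x) by 60 mm (y), from 3 to 33 mm above that underside. Axes: z out of the board, y along its length, x up-slope while in the holder.
- dog_place (a point): middle of the floor of the large compartment (122 mm in x, 127 mm in y) of the fixed yellow parts tray, 4 mm above the table. Tray 130 by 200 mm, walls 28 mm high; x and y are the tray's axes (y its length); a small compartment with thumb screws lies at its -y end.
- board_place (a point): middle of the inner floor (142 mm in x by 212 mm in y), 4 mm above the table, of the black antistatic tray, walls 22 mm high, fixed; y is the tray's length
- board: the green board, 95 mm (x) by 170 mm (y), 3 mm thick, loose, about 0.24 kg; origin in the middle of its underside, 13 mm to +x of the heat sink's axis; axes as board_sink
- dog: the clamp dog, about 0.25 kg, loosened: no spring or lock, about 2 mm play in the slot. Origin in the middle of the underside of its steel T-foot (24 mm wide, 64 mm long, 8 mm thick, on a 10 mm neck), axes as dog_grip. A toe 30 mm long (y), 17 to 23 mm up, with a rubber pad under its tip, reaches 34 mm to -x, 4 mm clear above the board's edge.
- screwdriver: bystander: orange-handled screwdriver, 170 mm, lying
- ssd: bystander: green memory stick with white label, 80 by 22 by 4 mm
- fan: bystander: black laptop blower, 82 by 78 by 12 mm
- battery: bystander: flat black battery pack, 82 by 190 by 8 mm
- cleaner: bystander: upright cleaner bottle with red cap, 52 mm across, 130 mm high
- spool: bystander: solder spool standing on its flange, 56 mm across, 38 mm high
- flux: bystander: small jar with black cap, 44 mm across, 36 mm high

How it is judged (in metres and radians):
On the way, in this order (a step that is already met when the one before it is completed fails the run):
1. the dog has been slid along the slot to its open end (grip point past 132 mm along the holder's y, still within 15 mm of the slot's line), the board still seated (y of dog_grip in the frame of holder between 0.132 and 0.2 m and x of dog_grip in the frame of holder between 0.018 and 0.048 m and z of dog_grip in the frame of holder between 0.121 and 0.151 m and distance of board_sink from where it was at the start of the episode below 0.015 m).
2. the dog stands released in the large compartment of the yellow tray while the board is still seated on the holder (within 15 mm of its start) (z of dog_grip in the frame of dog_place between 0.037 and 0.051 m and x of dog_grip in the frame of dog_place between -0.055 and 0.055 m and y of dog_grip in the frame of dog_place between -0.055 and 0.055 m and angle between dog_grip's own z axis and vertical below 0.15 rad and contact force between the fingers and dog below 0.2 N and linear speed of dog below 0.03 m/s and distance of board_sink from where it was at the start of the episode below 0.015 m), for 0.2 s.
At the end, for the whole second after the job is handed in: the dog stands upright (within 0.15 rad) on the floor of the yellow tray's large compartment and the board lies flat (within 0.06 rad), heat sink up, on the floor of the black tray, both released and at rest (z of dog_grip in the frame of dog_place between 0.037 and 0.051 m and x of dog_grip in the frame of dog_place between -0.055 and 0.055 m and y of dog_grip in the frame of dog_place between -0.055 and 0.055 m and angle between dog_grip's own z axis and vertical below 0.15 rad and contact force between the fingers and dog below 0.2 N and linear speed of each of dog, board below 0.03 m/s and z of board_sink in the frame of board_place between 0.019 and 0.029 m and x of board_sink in the frame of board_place between -0.045 and 0.045 m and y of board_sink in the frame of board_place between -0.035 and 0.035 m and angle between board_sink's own z axis and vertical below 0.06 rad and contact force between the fingers and board below 0.2 N); the robot touches nothing.
It fails at once if the dog is dropped (falls free faster than 0.8 m/s) (linear speed of dog above 0.8 m/s and contact force between the fingers and dog below 0.2 N).
It fails at once if the board is dropped (falls free faster than 0.8 m/s) (linear speed of board above 0.8 m/s and contact force between the fingers and board below 0.2 N).
It fails at once if a bystander is moved more than 30 mm (distance of any of screwdriver, ssd, fan, battery, cleaner, spool, flux from where it was at the start of the episode above 0.03 m).
It also fails if it takes over 61 s, if anything falls off the work surface, if the arm or the gripper's body presses on something with over 40 N, if the wrist force passes 120 N, or if a joint passes its speed limit or range.

## Working session

There is one attempt and no reset: what is moved stays moved. The work goes in short steps, Python scripts to look and compute and a tool call to move; the robot and the scene stay as the last step left them, time stands still between calls to the robot, and variables do not carry over. Pictures are saved under pics/ and viewed, at most 10 in all, crops included, and the job is handed in when it is done.

Besides the shell and the picture viewer there is one more tool, called after "Emit:" as name([rows], argument=value, ...), one row to a line, values as JSON. drive_tool: Moves the arm, as the interface text tells. Its arguments: {"type":"object","properties":{"targets":{"type":"array","items":{"type":"array","items":{"type":"number"}}}},"required":["targets"]}

```bash
mkdir -p pics; python3 - <<'E'
from bench import arm
import cv2,numpy as np
s=arm.read_state();print(s['clock'],s['position'],s['ee_rot'],s['gripper_width'])
for n in("scene","top"):
    cv2.imwrite(f"pics/{n}0.png",arm.get_image(n));print(n,arm.camera_params(n))
cv2.imwrite("pics/wrist0.png",arm.get_image("wrist"));print(arm.camera_params("wrist"))
E
```

```text
0.0 [278.7590124  558.72688181 230.22652422] [ 9.73327494e-01 -2.29417528e-01 -2.03547107e-04  1.07031199e-03] 85.41454900096835
scene {'fov_y': 43.37857567870374, 'cx': 286.14778699425267, 'cy': 208.49580086607006, 'D': array([-0.03045613,  0.        ,  0.        ,  0.        ,  0.        ]), 'rvec': array([ 2.2672036 ,  1.08160107, -0.35243457]), 'tvec': array([-323.58886034, -273.168686  , 1655.8847791 ])}
top {'fov_y': 57.29109559462984, 'cx': 286.0657470005832, 'cy': 218.11088402018106, 'D': array([0.00525253, 0.        , 0.        , 0.        , 0.        ]), 'rvec': array([ 2.1463875 , -2.10084666,  0.16288456]), 'tvec': array([   2.61039009,  560.98124387, 1255.25785   ])}
{'fov_y': 58.76902186201915, 'cx': 279.68655096181516, 'cy': 207.68447804712594, 'D': array([-0.00091427,  0.        ,  0.        ,  0.        ,  0.        ]), 'tool_from_camera': array([[ 1.21569524e-03, -9.44255744e-01, -3.29210588e-01,
         8.57463254e+01],
       [ 9.99999245e-01,  1.20675676e-03,  2.31485015e-04,
        -1.36209698e-01],
       [ 1.78696049e-04, -3.29210621e-01,  9.44256499e-01,
        -1.42644929e+02],
       [ 0.00000000e+00,  0.00000000e+00,  0.00000000e+00,
         1.00000000e+00]])}
```

View pics/top0.png

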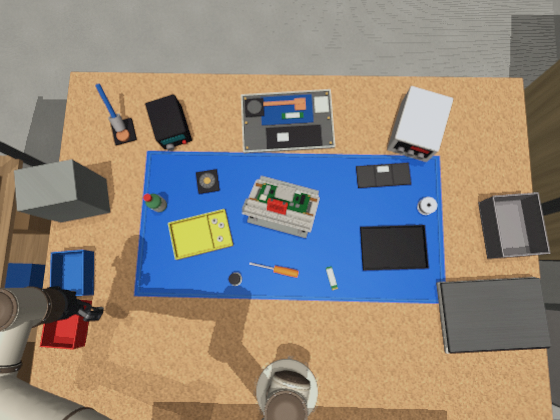

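View pics/scene0.png

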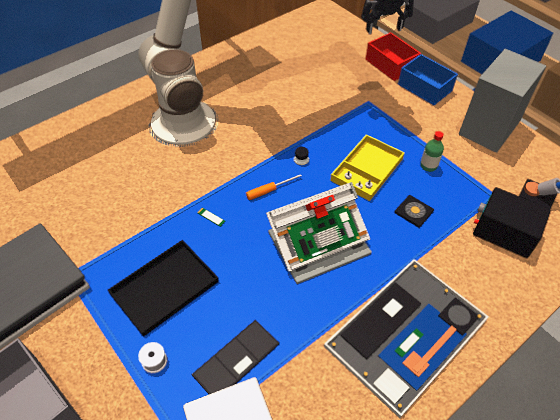

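The top view shows the dog at about (277,207) on the holder and the yellow tray at (200,234), with its screws to the right. The black tray is at (394,247). The scene view agrees. Next I measure these.

```bash
cat > h.py <<'E'
import cv2,numpy as np
from bench import arm
from scipy.spatial.transform import Rotation as R
def cam(n,s=None):
    p=arm.camera_params(n);f=210/np.tan(np.radians(p['fov_y']/2))
    K=np.array([[f,0,p['cx']],[0,f,p['cy']],[0,0,1]])
    if n=="wrist":
        T=p['tool_from_camera'];Q=R.from_quat(s['ee_rot']).as_matrix()
        Rc=Q@T[:3,:3];o=s['position']+Q@T[:3,3]
    else:
        Rc=cv2.Rodrigues(p['rvec'])[0].T;o=-Rc@p['tvec']
    return K,p['D'],Rc,o
def rays(c,uv):
    K,D,Rc,o=c
    q=cv2.undistortPoints(np.float64(uv).reshape(-1,1,2),K,D)[:,0]
    return o,np.c_[q,np.ones(len(q))]@Rc.T
def onz(c,uv,z):
    o,d=rays(c,uv);return o+d*((z-o[2])/d[:,2])[:,None]
def proj(c,P):
    K,D,Rc,o=c;return cv2.projectPoints(np.float64(P).reshape(-1,3),cv2.Rodrigues(Rc.T)[0],-Rc.T@o,K,D)[0][:,0]
def tri(cs,uvs):
    A=0;b=0
    for c,uv in zip(cs,uvs):
        o,d=rays(c,[uv]);d=d[0]/np.linalg.norm(d[0]);M=np.eye(3)-np.outer(d,d);A=A+M;b=b+M@o
    return np.linalg.solve(A,b)
def hsv(im,lo,hi): return cv2.inRange(cv2.cvtColor(im,cv2.COLOR_BGR2HSV),np.array(lo),np.array(hi))
def red(im): return hsv(im,(0,150,60),(7,255,255))|hsv(im,(173,150,60),(180,255,255))
def blobs(m,amin=30):
    n,l,st,ce=cv2.connectedComponentsWithStats(m)
    return [(st[i],ce[i],np.uint8(l==i)) for i in range(1,n) if st[i][4]>=amin]
E
python3 - <<'E'
from h import *
np.set_printoptions(precision=1,suppress=True)
c=cam("top");im=cv2.imread("pics/top0.png")
def rect(m): return cv2.boxPoints(cv2.minAreaRect(np.argwhere(m)[:,::-1].astype(np.float32)))
for st,ce,m in blobs(red(im)): print("red",st,ce,onz(c,[ce],140))
for st,ce,m in blobs(hsv(im,(22,120,100),(35,255,255)),300): 
    if st[4]>300: print("yel",st,onz(c,rect(m),28),rect(m))
bl=hsv(im,(0,0,0),(180,255,45))
for st,ce,m in blobs(bl,1000): print("blk",st,ce,onz(c,rect(m),22),rect(m))
E
```

```text
red [410 146  19   8  65] [419.2 149.3] [[ 778.9 -411.5  140. ]]
red [144 194   8   7  44] [147.4 197.3] [[603.5 457.2 140. ]]
red [267 199  21  16 226] [276.6 206.1] [[583.   43.8 140. ]]
red [  40  314   49   36 1302] [ 64.8 332.9] [[180.6 671.8 140. ]]
yel [ 169  210   64   49 2056] [[537.9 426.2  28. ]
 [592.  230.9  28. ]
 [468.4 194.1  28. ]
 [415.7 386.3  28. ]] [[166.8 223.3]
 [224.  209. ]
 [232.9 244.8]
 [175.8 259.1]]
blk [ 146   95   46   54 1385] [167.3 118.8] [[ 982.4  543.3   22. ]
 [1023.7  428.1   22. ]
 [ 843.9  362.5   22. ]
 [ 804.2  475.4   22. ]] [[144.7 103.2]
 [176.8  93.2]
 [191.4 140. ]
 [159.3 150. ]]
blk [  40  286   63   38 1061] [ 66.7 304.7] [[312.  849.7  22. ]
 [329.7 638.2  22. ]
 [212.  618.1  22. ]
 [194.6 826.2  22. ]] [[ 37.8 287. ]
 [100.4 283.1]
 [102.6 319.1]
 [ 40.  323. ]]
```

View pics/wrist0.png

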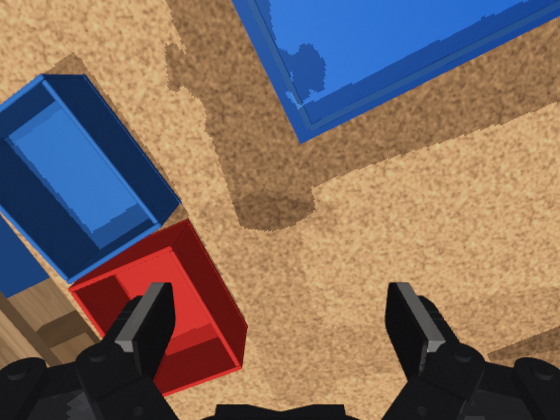

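The wrist view shows only the red and blue bins and the mat corner, so I'm moving above the holder.

Emit:
drive_tool([
  [-1,40,28,-70,0],
  [-1,490,331,-70,-13],
  [-1,490,331,-70,-13],
  [-1,490,331,-70,-13],
  [-1,490,331,-70,-13],
  [-1,490,331,-70,-13],
  [-1,490,331,-70,-13],
  [-1,490,331,-70,-13],
  [-1,490,331,-70,-13],
  [-1,490,331,-70,-13],
  [-1,490,331,-70,-13],
  [-1,490,331,-70,-13],
])

```text
clock: 1.35
position: [563.5, 54.1, 300.6]
ee_rot: [0.993, -0.118, -0.0, -0.0]
contact_force: [0.7, 2.0, -0.3]
gripper_width: 85.4
grasp_force: 0.0
```

Emit:
drive_tool([
  [-1,0,0,0,0],
  [-1,0,0,0,0],
  [-1,0,0,0,0],
])

```text
clock: 1.65
position: [562.7, 56.4, 300.3]
ee_rot: [0.993, -0.117, -0.0, 0.0]
contact_force: [-0.7, 0.2, -0.3]
gripper_width: 85.4
grasp_force: 0.0
```

```bash
python3 - <<'E'
from h import *
import pickle
s=arm.read_state();im=arm.get_image("wrist");cv2.imwrite("pics/w1.png",im);pickle.dump(s,open("w1.pkl","wb"))
print(s['clock'],s['position'],R.from_quat(s['ee_rot']).as_matrix()[:,:2].T)
c=cam("wrist",s)
for st,ce,m in blobs(red(im),100): print(st,ce,cv2.minAreaRect(np.argwhere(m)[:,::-1].astype(np.float32)),onz(c,[ce],140))
E
```

```text
1.65 [562.6612782   56.42660492 300.29013045] [[ 9.72417870e-01 -2.33244422e-01 -7.25310242e-04]
 [-2.33244355e-01 -9.72418140e-01  1.76984601e-04]]
[ 249  125   81   45 2742] [288.36032093 149.94018964] ((289.0, 147.0), (44.0, 80.0), 90.0) [[590.13379454  42.48775002 140.        ]]
```

View pics/w1.png

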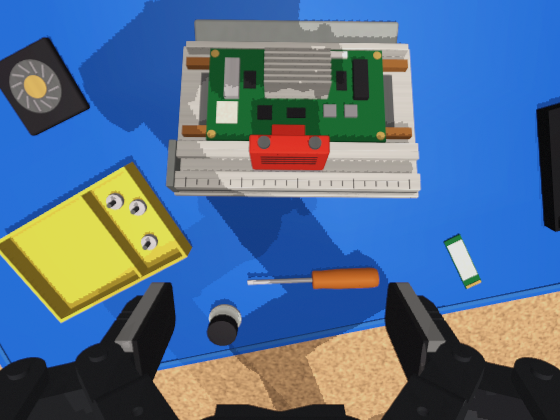

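The wrist view shows the dog bar at columns 249–330: top face at rows 136–148, front face at rows 148–170. The heat sink is at about (297,73), the tray screws at the right of the yellow tray, and the open slot end to the right. Next I measure the slot direction and the offsets.

```bash
python3 - <<'E'
from h import *
import pickle
np.set_printoptions(precision=1,suppress=True)
s=pickle.load(open("w1.pkl","rb"));im=cv2.imread("pics/w1.png");c=cam("wrist",s);Q=R.from_quat(s['ee_rot']).as_matrix()
m=red(im);cols=np.arange(256,325,4)
bot=[np.nonzero(m[:,x])[0].max() for x in cols];print("bot",bot,np.polyfit(cols,bot,1))
g=cv2.cvtColor(im,cv2.COLOR_BGR2GRAY)
ls=cv2.HoughLinesP(cv2.Canny(g,60,150),1,np.pi/720,60,minLineLength=100,maxLineGap=8)
for l in ls[:,0]:
    a=np.degrees(np.arctan2(l[3]-l[1],l[2]-l[0]))
    if abs(a)<6: 
        w=onz(c,[l[:2],l[2:]],115); d=w[1]-w[0]; t=Q.T@d
        print(l,round(a,2),"tool-plane angle",np.degrees(np.arctan2(-t[0],t[1])))
for uv,z in(((289.5,170.5),116.6),((289.5,136),145.9)): 
    p=onz(c,[uv],z)[0];print(p,"tool rel",Q.T@(p-s['position']))
Y=hsv(im,(22,120,80),(35,255,255));b=max(blobs(Y),key=lambda b:b[0][4])
bx=cv2.boxPoints(cv2.minAreaRect(np.argwhere(b[2])[:,::-1].astype(np.float32)));print(bx,onz(c,bx,28))
E
```

```text
bot [np.int64(169), np.int64(169), np.int64(169), np.int64(169), np.int64(169), np.int64(169), np.int64(169), np.int64(169), np.int64(169), np.int64(169), np.int64(169), np.int64(169), np.int64(169), np.int64(169), np.int64(277), np.int64(169), np.int64(169), np.int64(165)] [ 0.3 91. ]
[258 196 410 197] 0.38 tool-plane angle 0.32230784018296665
[278 192 418 193] 0.41 tool-plane angle 0.35428359102269646
[275 190 376 191] 0.57 tool-plane angle 0.5184293931350654
[567.5  46.1 116.6] tool rel [  7.3   8.8 183.7]
[601.8  39.  145.9] tool rel [ 42.2   7.8 154.4]
[[ -6.2 242.4]
 [138.4 157.5]
 [193.6 251.5]
 [ 49.  336.4]] [[542.4 419.4  28. ]
 [600.3 210.8  28. ]
 [474.2 186.2  28. ]
 [399.1 413.4  28. ]]
```

Emit:
drive_tool([
  [-1,27.5,8.3,0,0.4],
  [-1,27.5,8.3,50,0.4],
  [-1,27.5,8.3,100,0.4],
  [-1,27.5,8.3,140,0.4],
  [-1,27.5,8.3,160,0.4],
  [-1,27.5,8.3,175,0.4],
  [-1,27.5,8.3,181,0.4],
  [-1,27.5,8.3,181,0.4],
  [-1,27.5,8.3,181,0.4],
])

```text
clock: 2.6
position: [588.4, 42.3, 120.7]
ee_rot: [0.993, -0.12, 0.001, -0.0]
contact_force: [0.2, 0.4, 0.2]
gripper_width: 85.3
grasp_force: 0.0
```

```bash
python3 - <<'E'
from h import *
s=arm.read_state();print(s['clock'],s['position'],s['contact_force'])
cv2.imwrite("pics/w2.png",arm.get_image("wrist"))
E
```

```text
2.6 [588.41799991  42.34620536 120.72163581] [0.22420758 0.417976   0.21797225]
```

View pics/w2.png

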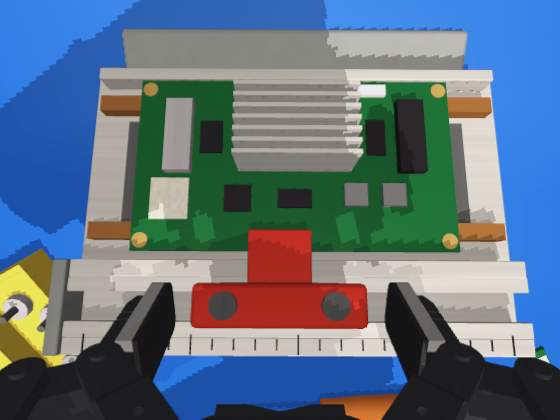

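The bar (columns 192–368, rows 285–327) sits centred between the fingers, so I close.

Emit:
drive_tool([
  [0,0,0,0,0],
  [1,0,0,0,0],
  [1,0,0,0,0],
  [1,0,0,0,0],
  [1,0,0,0,0],
  [1,0,0,0,0],
  [1,0,0,0,0],
])

```text
clock: 3.35
position: [588.5, 41.8, 121.1]
ee_rot: [0.993, -0.121, 0.001, -0.0]
contact_force: [-1.6, 1.2, 6.5]
gripper_width: 62.6
grasp_force: 66.2
```

Emit:
drive_tool([
  [1,0,10,0,0],
  [1,0,25,0,0],
  [1,0,40,0,0],
  [1,0,55,0,0],
  [1,0,70,0,0],
  [1,0,70,0,0],
])

```text
clock: 3.95
position: [571.2, -27.0, 121.0]
ee_rot: [0.993, -0.122, 0.001, -0.0]
contact_force: [-2.1, 0.7, 5.6]
gripper_width: 62.8
grasp_force: 66.4
```

```bash
python3 - <<'E'
from h import *
s=arm.read_state();print(s['clock'],s['position'],s['contact_force'])
cv2.imwrite("pics/w3.png",arm.get_image("wrist"))
E
```

```text
3.95 [571.16623198 -26.99214158 121.03052318] [-2.12564843  0.70487424  5.56754126]
```

View pics/w3.png

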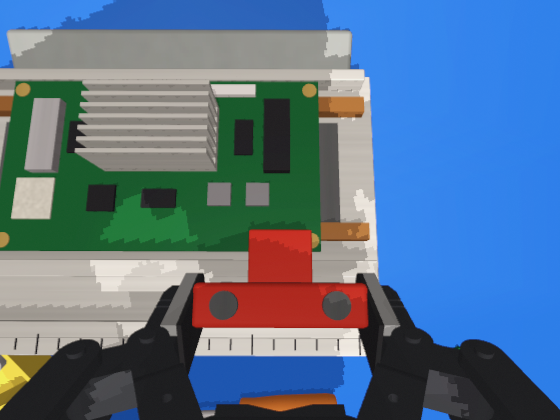

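The rail's open end is at about column 380, roughly 38 mm beyond the grip point. The board has not moved. I'll slide another 90 mm.

Emit:
drive_tool([
  [1,0,10,0,0],
  [1,0,25,0,0],
  [1,0,40,0,0],
  [1,0,55,0,0],
  [1,0,70,0,0],
  [1,0,82,0,0],
  [1,0,90,0,0],
  [1,0,90,0,0],
])

```text
clock: 4.8
position: [548.5, -114.7, 118.9]
ee_rot: [0.993, -0.122, -0.001, 0.0]
contact_force: [0.7, 0.2, -2.3]
gripper_width: 62.9
grasp_force: 65.8
```

```bash
python3 - <<'E'
from h import *
s=arm.read_state();print(s['clock'],s['position'],s['contact_force'])
cv2.imwrite("pics/w4.png",arm.get_image("wrist"))
E
```

```text
4.8 [ 548.47575211 -114.74161178  118.93358191] [ 0.7453016   0.24708919 -2.26326123]
```

View pics/w4.png

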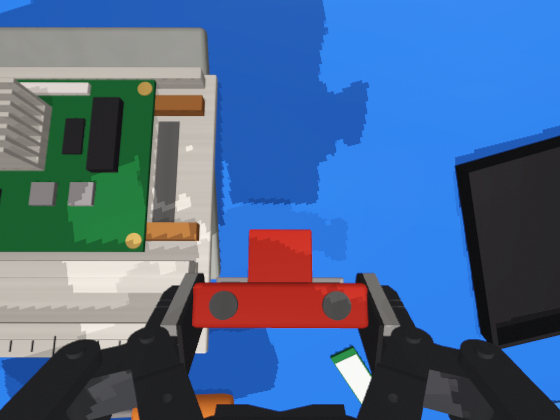

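The dog is clear of the slot and its foot is visible past the rail end. I'll lift it, then carry it above the tray.

Emit:
drive_tool([
  [1,0,18,0,0],
  [1,0,18,-30,0],
  [1,0,18,-70,0],
  [1,0,18,-110,0],
  [1,0,18,-131,0],
  [1,-6,0,-131,0],
  [1,-22,-40,-131,-5],
  [1,-38,-85,-131,-12],
  [1,-55,-130,-131,-20],
  [1,-72,-175,-131,-29.5],
  [1,-88,-220,-131,-29.5],
])

```text
clock: 5.95
position: [516.0, 123.0, 250.3]
ee_rot: [0.991, 0.137, -0.0, 0.0]
contact_force: [0.7, 0.4, -2.1]
gripper_width: 62.6
grasp_force: 66.7
```

```bash
python3 - <<'E'
from h import *
s=arm.read_state();Q=R.from_quat(s['ee_rot']).as_matrix();print(s['clock'],s['position'],np.degrees(np.arctan2(Q[1,0],Q[0,0])))
for P in((494.8,340.6,250),): print(Q.T@(np.array(P)-s['position']))
E
```

```text
5.95 [516.03509683 122.96075678 250.26851054] 15.766910138557252
[  38.70192813 -215.22070015    0.22936426]
```

Emit:
drive_tool([
  [1,7,-35,0,0],
  [1,15,-80,0,0],
  [1,23,-125,0,0],
  [1,31,-170,0,0],
  [1,37,-205,0,0],
  [1,39,-215,0,0],
  [1,39,-215,0,0],
  [1,39,-215,0,0],
])

```text
clock: 6.75
position: [496.4, 337.7, 250.1]
ee_rot: [0.991, 0.136, -0.001, 0.001]
contact_force: [-0.1, -1.2, -1.6]
gripper_width: 62.9
grasp_force: 66.7
```

```bash
python3 - <<'E'
from h import *
s=arm.read_state();Q=R.from_quat(s['ee_rot']).as_matrix();print(s['clock'],s['position'],np.degrees(np.arctan2(Q[1,0],Q[0,0])),s['contact_force'])
cv2.imwrite("pics/w5.png",arm.get_image("wrist"))
im=arm.get_image("top");cv2.imwrite("pics/t5.png",im)
E
```

```text
6.75 [496.43219584 337.70758062 250.0698232 ] 15.576371053805694 [-0.12280647 -1.1876896  -1.55325212]
```

View pics/w5.png

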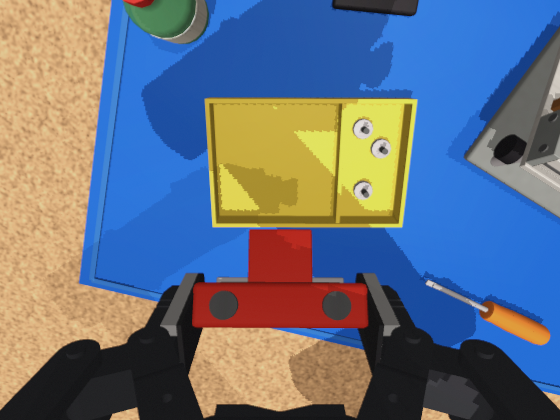

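The dog is held square to the tray: rim corners at about (206,98), (417,99), (403,227), (213,228), divider near column 340. I'll compute the tray's position relative to the tool.

```bash
python3 - <<'E'
from h import *
np.set_printoptions(precision=1,suppress=True)
s=arm.read_state();Q=R.from_quat(s['ee_rot']).as_matrix();c=cam("wrist",s)
p=onz(c,[(206,98),(417,99),(403,227),(213,228),(340,100),(335,226)],28)
print(p);print((p-s['position'])@Q)
E
```

```text
[[543.4 421.6  28. ]
 [595.9 230.   28. ]
 [470.9 194.1  28. ]
 [415.9 387.2  28. ]
 [575.5 299.5  28. ]
 [452.7 263.7  28. ]]
[[ 67.6 -69.  222.6]
 [ 66.9 129.6 222.7]
 [-63.1 130.7 222.7]
 [-64.5 -70.1 222.6]
 [ 65.9  57.2 222.6]
 [-62.   58.8 222.7]]
```

Emit:
drive_tool([
  [1,-15,-2,0,0],
  [1,-15,-2,45,0],
  [1,-15,-2,90,0],
  [1,-15,-2,135,0],
  [1,-15,-2,170,0],
  [1,-15,-2,195,0],
  [1,-15,-2,209,0],
  [1,-20,-2,209,0],
  [1,-25,-2,209,0],
  [1,-30,-2,209,0],
  [1,-35,-2,209,0],
  [1,-35,-2,209,0],
])

```text
clock: 8.05
position: [467.7, 334.1, 45.6]
ee_rot: [0.991, 0.137, 0.007, -0.004]
contact_force: [11.6, -1.5, -3.0]
gripper_width: 62.6
grasp_force: 66.8
```

Emit:
drive_tool([
  [1,-5,0,0,0],
  [1,-5,0,0,0],
  [1,-10,0,0,0],
  [1,-10,0,0,0],
])

```text
clock: 8.45
position: [461.0, 334.0, 47.8]
ee_rot: [0.99, 0.137, 0.01, -0.006]
contact_force: [15.7, -0.2, 0.6]
gripper_width: 62.8
grasp_force: 66.5
```

```bash
python3 - <<'E'
from h import *
s=arm.read_state();Q=R.from_quat(s['ee_rot']).as_matrix();print(s['clock'],s['position'],s['contact_force'],Q.T@(s['position']-np.array([496.4,337.7,250])))
a=arm.get_image("wrist");cv2.imwrite("pics/w6.png",a)
E
```

```text
8.45 [461.01365927 334.00592724  47.82446683] [15.71214333 -0.19008063  0.60803255] [-39.5486052   -4.15792974 201.39365666]
```

View pics/w6.png

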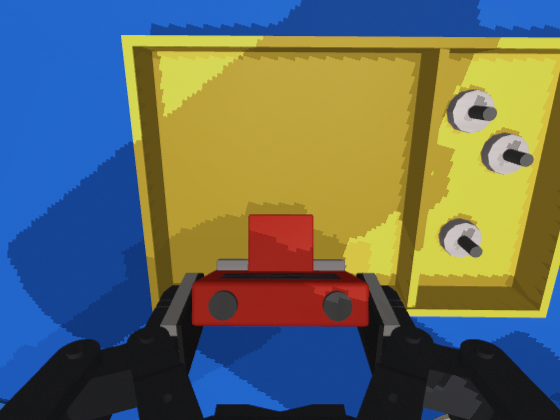

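The toe has moved up the image from row 230 to 215, so the dog is turning upright, but the arm gave and rode up about 6 mm. I'll back off, go lower and push again.

Emit:
drive_tool([
  [1,6,0,0,0],
  [1,14,0,0,0],
  [1,14,0,3,0],
  [1,14,0,3,0],
  [1,8,0,3,0],
  [1,2,0,3,0],
  [1,-4,0,3,0],
  [1,-8,0,3,0],
  [1,-8,0,3,0],
])

```text
clock: 9.4
position: [450.8, 330.4, 42.2]
ee_rot: [0.99, 0.138, 0.007, -0.004]
contact_force: [13.9, -0.4, 1.6]
gripper_width: 62.8
grasp_force: 65.6
```

```bash
python3 - <<'E'
from h import *
s=arm.read_state();print(s['clock'],s['position'],s['contact_force'],(s['position']-np.array([496.4,337.7,250]))[:2]@[.963,.268])
a=arm.get_image("wrist");cv2.imwrite("pics/w7.png",a)
for im in(cv2.imread("pics/w6.png"),a):
    m=red(im);q=np.nonzero(m[:,275:290].any(1))[0];print(q.min(),q.max())
E
```

```text
9.4 [450.82493429 330.38563914  42.17640404] [13.86096244 -0.37203042  1.56389384] -45.84903698778182
215 325
197 323
```

```bash
python3 - <<'E'
from h import *
s=dict(position=np.zeros(3),ee_rot=[0,0,0,1]);c=cam("wrist",s)
for t in (30,20,15,10,5,0,-5):
    a=np.radians(t);x,z=-34,-21
    P=[-(x*np.cos(a)-z*np.sin(a)),0,-15-(x*np.sin(a)+z*np.cos(a))]
    print(t,proj(c,P)[0])
E
```

```text
30 [278.66287973 227.61940706]
20 [278.64003905 218.97405675]
15 [278.62522069 215.28916145]
10 [278.60806746 212.08545174]
5 [278.5885353 209.4086807]
0 [278.56659059 207.30739844]
-5 [278.54221426 205.83258868]
```

```bash
python3 - <<'E'
from h import *
for n in("w5","w6","w7"):
    im=cv2.imread(f"pics/{n}.png");m=red(im);print(n)
    for r in range(194,332,4):
        q=np.nonzero(m[r,185:375])[0]+185
        if len(q): print((r,int(q.min()),int(q.max()),im[r,280].tolist()[2]),end=" ")
    print()
E
```

```text
w5
(230, 250, 310, 169) (234, 250, 310, 182) (238, 250, 311, 158) (242, 250, 311, 159) (246, 250, 311, 159) (250, 249, 311, 159) (254, 249, 311, 160) (258, 249, 311, 160) (262, 249, 311, 160) (266, 249, 311, 160) (270, 249, 311, 160) (274, 249, 311, 161) (278, 248, 311, 161) (282, 198, 311, 97) (286, 194, 366, 145) (290, 193, 367, 157) (294, 193, 366, 158) (298, 193, 366, 159) (302, 193, 367, 159) (306, 193, 367, 160) (310, 192, 367, 160) (314, 192, 367, 161) (318, 192, 367, 162) (322, 192, 368, 163) (326, 193, 367, 154) 
w6
(218, 249, 312, 181) (222, 249, 312, 182) (226, 249, 312, 182) (230, 249, 312, 183) (234, 249, 312, 183) (238, 249, 312, 184) (242, 249, 312, 184) (246, 249, 312, 155) (250, 249, 312, 155) (254, 249, 312, 155) (258, 249, 312, 155) (262, 249, 312, 155) (266, 248, 312, 155) (270, 248, 312, 155) (274, 210, 350, 26) (278, 201, 358, 44) (282, 194, 365, 109) (286, 192, 368, 145) (290, 192, 368, 152) (294, 192, 369, 152) (298, 192, 368, 152) (302, 192, 368, 152) (306, 192, 368, 152) (310, 192, 368, 152) (314, 192, 368, 152) (318, 192, 368, 153) (322, 192, 368, 151) (326, 357, 365, 71) 
w7
(198, 249, 313, 140) (202, 248, 314, 193) (206, 248, 314, 193) (210, 248, 314, 193) (214, 248, 314, 193) (218, 248, 314, 193) (222, 248, 314, 192) (226, 248, 314, 192) (230, 248, 314, 192) (234, 248, 313, 192) (238, 247, 314, 191) (242, 248, 313, 165) (246, 248, 313, 171) (250, 248, 313, 158) (254, 215, 313, 157) (258, 210, 350, 95) (262, 207, 353, 81) (266, 204, 356, 53) (270, 201, 359, 36) (274, 197, 362, 31) (278, 194, 365, 96) (282, 191, 368, 116) (286, 190, 370, 148) (290, 190, 370, 156) (294, 190, 370, 156) (298, 190, 370, 156) (302, 191, 369, 155) (306, 191, 369, 156) (310, 191, 369, 155) (314, 191, 369, 155) (318, 191, 369, 154) (322, 192, 368, 148)
```

```bash
python3 - <<'E'
from h import *
from scipy.optimize import least_squares
c=cam("wrist",dict(position=np.zeros(3),ee_rot=[0,0,0,1]))
def pr(p,x,z,y=0):
    a=np.radians(p[0]);return proj(c,[p[1]-(x*np.cos(a)-z*np.sin(a)),y,p[2]-(x*np.sin(a)+z*np.cos(a))])[0]
def f(p,tip,jun,fr,bk,tw,bw):
    r=[pr(p,-34,-21)[1]-tip,pr(p,-8,16)[1]-fr,pr(p,8,16)[1]-bk,
       (pr(p,-34,-21,15)-pr(p,-34,-21,-15))[0]-tw,(pr(p,8,16,31.5)-pr(p,8,16,-31.5))[0]-bw]
    if jun: r.append(pr(p,-8,-21)[1]-jun)
    return r
for a in((229.5,None,283.5,327.5,61,176),(215,273.5,282,325,64,177),(197,256,282,323.5,66,180)):
    s=least_squares(f,[20,0,-15],args=a);print(s.x,s.fun)
E
```

```text
[ 32.12969981  -0.98893331 -12.65687078] [ 0.18575784 -0.80319982  0.64359765  1.39483742 -0.49501344]
[ 24.49007593   2.62931427 -13.17265286] [ 0.95840258 -1.22924384  1.28409491  0.44640758 -0.22387251 -1.03308465]
[ 13.23577563   7.6993559  -14.93681218] [ 0.57425017 -1.52688591  1.29475809  2.39651429 -0.86983785 -0.26464078]
```

The fit gives 13° of tilt left, with the grip point 8 mm forward in the pads. I'll push on.

Emit:
drive_tool([
  [1,-4,0,2,0],
  [1,-8,0,3,0],
  [1,-11,0,3,0],
  [1,-11,0,3,0],
])

```text
clock: 9.85
position: [440.5, 329.1, 39.8]
ee_rot: [0.99, 0.137, 0.008, -0.006]
contact_force: [11.8, 1.8, 4.6]
gripper_width: 62.3
grasp_force: 65.1
```

```bash
cat > tilt.py <<'E'
from h import *
from scipy.optimize import least_squares
c=cam("wrist",dict(position=np.zeros(3),ee_rot=[0,0,0,1]))
def pr(p,x,z,y=0):
    a=np.radians(p[0]);return proj(c,[p[1]-(x*np.cos(a)-z*np.sin(a)),y,p[2]-(x*np.sin(a)+z*np.cos(a))])[0]
def f(p,tip,jun,fr,bk,bw):
    return [pr(p,-34,-21)[1]-tip,pr(p,-8,16)[1]-fr,pr(p,8,16)[1]-bk,pr(p,-8,-21)[1]-jun,(pr(p,8,16,31.5)-pr(p,8,16,-31.5))[0]-bw]
s=arm.read_state();print(s['clock'],s['position'],s['contact_force'],(s['position']-np.array([496.4,337.7,250]))[:2]@[.963,.268])
im=arm.get_image("wrist");cv2.imwrite(f"pics/c{s['clock']:.2f}.png",im);m=red(im)
q=np.nonzero(m[:,275:290].sum(1)>255*7)[0];tip,bk=q.min(),q.max()
w=[np.ptp(np.nonzero(m[r,180:380])[0]) if m[r,180:380].any() else 0 for r in range(420)]
jun=next(r for r in range(tip,420) if w[r]>80);bw=max(w[290:330])
fr=next(r for r in range(jun,420) if w[r]>=bw-3)
print(tip,jun,fr,bk,bw)
x=least_squares(f,[10,5,-15],args=(tip,jun,fr,bk,bw));print(x.x,x.fun)
E
python3 tilt.py
```

```text
9.85 [440.47952616 329.07130912  39.77693767] [11.79734888  1.83200755  4.63084853] -56.16390546789105
183 241 283 323 184
[  3.28570385  12.70677954 -18.40150888] [-0.99973705 -0.95354372  1.28103702  0.68148861 -0.63372134]
```

Only about 3° of tilt remains, which is within tolerance and should level on the floor. I'll move off the wall and lower.

Emit:
drive_tool([
  [1,8,0,-3,0],
  [1,18,0,-3,0],
  [1,30,0,-3,0],
  [1,40,0,-3,0],
  [1,40,0,0,0],
  [1,40,0,0,0],
])

```text
clock: 10.5
position: [472.5, 333.2, 34.4]
ee_rot: [0.991, 0.135, -0.001, 0.001]
contact_force: [0.6, -0.5, -2.0]
gripper_width: 62.4
grasp_force: 66.3
```

```bash
python3 tilt.py
```

```text
10.5 [472.49312583 333.1560353   34.37556873] [ 0.62972002 -0.47045698 -1.95746481] -24.240102368010774
184 242 283 322 184
[  4.16376305  12.4557319  -18.14990367] [-1.05410149 -1.52955155  2.00308942  0.57435641 -0.84243818]
```

Emit:
drive_tool([
  [1,0,0,2,0],
  [1,0,0,4,0],
  [1,0,0,4,0],
])

```text
clock: 10.85
position: [472.8, 333.9, 32.4]
ee_rot: [0.991, 0.136, -0.0, 0.0]
contact_force: [-1.4, -1.6, 2.9]
gripper_width: 62.4
grasp_force: 66.9
```

Emit:
drive_tool([
  [1,0,0,1,0],
  [1,0,0,2,0],
  [1,0,0,2,0],
])

```text
clock: 11.15
position: [472.9, 333.8, 32.2]
ee_rot: [0.991, 0.136, 0.0, 0.0]
contact_force: [-5.5, -3.1, 14.2]
gripper_width: 62.5
grasp_force: 68.3
```

Emit:
drive_tool([
  [1,0,0,-2,0],
  [0.4,0,0,-3,0],
  [-0.2,0,0,-3,0],
  [-1,0,0,-3,0],
  [-1,0,0,-3,0],
  [-1,0,0,-3,0],
])

```text
clock: 11.75
position: [473.1, 334.1, 32.5]
ee_rot: [0.991, 0.136, 0.0, 0.0]
contact_force: [0.8, -0.2, -0.5]
gripper_width: 85.3
grasp_force: 0.0
```

```bash
python3 tilt.py
```

```text
11.75 [473.1470155  334.0644026   32.54091989] [ 0.84626357 -0.17797525 -0.51178678] -23.366964177647677
188 245 294 330 181
[ -0.25062332   9.65227311 -17.82615453] [-0.97278594 -1.49548876  2.1635597   0.28733706 -0.90621709]
```

The dog is upright (0°) and released. Now I locate the board by triangulating its gold corner dots from w2 and w3, while backing straight up.

Emit:
drive_tool([
  [-1,0,0,-20,0],
  [-1,0,0,-60,0],
  [-1,0,0,-110,0],
  [-1,0,0,-160,0],
  [-1,0,0,-210,0],
  [-1,0,0,-230,0],
])

```text
clock: 12.4
position: [474.7, 335.2, 269.0]
ee_rot: [0.991, 0.136, 0.004, -0.003]
contact_force: [0.4, 0.2, 0.0]
gripper_width: 85.4
grasp_force: 0.0
```

```bash
python3 - <<'E'
from h import *
np.set_printoptions(precision=1,suppress=True)
def dots(n,gs):
    im=cv2.imread(f"pics/{n}.png");m=hsv(im,(15,90,120),(28,220,255));bs=blobs(m,40)
    out=[]
    for g in gs:
        b=min(bs,key=lambda b:np.hypot(*(b[1]-g)));out.append(b[1]);
    print(n,np.array(out));return out
a=dots("w2",[(438,90),(450,240),(151,89)]);b=dots("w3",[(309,90),(314,240),(23,90)])
c2=cam("wrist",dict(position=np.array([588.42,42.35,120.72]),ee_rot=[.9927,-.1205,.001,0]))
c3=cam("wrist",dict(position=np.array([571.17,-26.99,121.03]),ee_rot=[.9926,-.1215,.001,0]))
P=np.array([tri((c2,c3),(u,v)) for u,v in zip(a,b)]);print(P)
ex=P[1]-P[0];ey=P[0]-P[2];print(np.linalg.norm(ex),np.linalg.norm(ey),"slope",np.degrees(np.arcsin(ex[2]/np.linalg.norm(ex))),"yaw",np.degrees(np.arctan2(ey[1],ey[0])))
ex/=np.linalg.norm(ex);mid=(P[1]+P[2])/2;n=np.cross(ex,ey);n/=np.linalg.norm(n);print(n)
n=n*np.sign(n[2]);G=mid-13*ex+21*n;print("board top centre",mid,"sink grip",G)
s=arm.read_state();Q=R.from_quat(s['ee_rot']).as_matrix();print(s['clock'],s['position'],np.degrees(np.arctan2(Q[1,0],Q[0,0])),Q.T@(G-s['position']))
im=arm.get_image("top");cv2.imwrite("pics/t8.png",im)
E
```

```text
w2 [[437.3  90.3]
 [449.6 240.9]
 [150.4  88.8]]
w3 [[308.8  90. ]
 [314.4 240.1]
 [ 22.6  89.1]]
[[644.2 -62.2  45.8]
 [571.  -46.4  82.9]
 [683.1  92.9  45.4]]
83.56917175512928 159.9354697074067 slope 26.320579361029342 yaw -104.0499485772758
[ 0.4 -0.1  0.9]
board top centre [627.1  23.3  64.1] sink grip [647.5  18.6  77.2]
12.4 [474.7 335.2 269. ] 15.616939815388658 [ 79.4 352.2 191. ]
```

Emit:
drive_tool([
  [-1,10,40,0,4],
  [-1,20,88,0,12],
  [-1,30,135,10,20],
  [-1,42,182,20,27],
  [-1,52,229,30,29.6],
  [-1,62,276,30,29.6],
  [-1,72,320,30,29.6],
  [-1,80,353,30,29.6],
  [-1,80,353,30,29.6],
  [-1,80,353,30,29.6],
  [-1,80,353,30,29.6],
])

```text
clock: 13.55
position: [644.4, 16.2, 232.3]
ee_rot: [0.993, -0.122, -0.0, -0.0]
contact_force: [-0.5, 0.4, 0.1]
gripper_width: 85.6
grasp_force: 0.0
```

```bash
python3 - <<'E'
from h import *
np.set_printoptions(precision=1,suppress=True)
s=arm.read_state();c=cam("wrist",s);im=arm.get_image("wrist");cv2.imwrite("pics/w9.png",im)
Q=R.from_quat(s['ee_rot']).as_matrix();print(s['clock'],s['position'],np.degrees(np.arctan2(Q[1,0],Q[0,0])))
P=[[644.2,-62.2,45.8],[571,-46.4,82.9],[683.1,92.9,45.4],[610,108.7,82.5]]
u=proj(c,P);bs=blobs(hsv(im,(15,90,120),(28,220,255)),8)
for q in u:
    b=min(bs,key=lambda b:np.hypot(*(b[1]-q)));print(q,b[1],b[0][4])
print("G tool",Q.T@(np.array([648.2,18,76])-s['position']))
a=im.copy();cv2.imwrite("pics/w9b.png",a)
E
```

```text
13.55 [644.4  16.2 232.3] -13.970744036849302
[364.9 157.2] [364.4 157.1] 59
[370.2 251.4] [368.4 251.6] 71
[185.8 156.6] [185.1 156.6] 58
[185.4 250.6] [180.2 251. ] 63
G tool [  3.3  -2.7 156.3]
```

Emit:
drive_tool([
  [-1,3,-2.7,40,0],
  [-1,3,-2.7,85,0],
  [-1,3,-2.7,120,0],
  [-1,3,-2.7,145,0],
  [-1,3,-2.7,158,0],
  [-1,3,-2.7,168,0],
  [-1,3,-2.7,168,0],
  [-1,3,-2.7,168,0],
])

```text
clock: 14.4
position: [649.4, 17.8, 66.0]
ee_rot: [0.993, -0.122, 0.001, -0.0]
contact_force: [0.5, -0.4, 0.6]
gripper_width: 85.1
grasp_force: 0.0
```

```bash
python3 - <<'E'
from h import *
s=arm.read_state();print(s['clock'],s['position'],s['contact_force'])
cv2.imwrite("pics/w10.png",arm.get_image("wrist"))
E
```

```text
14.4 [649.38664919  17.76030644  65.99657784] [ 0.47648287 -0.41759527  0.55410843]
```

View pics/w10.png

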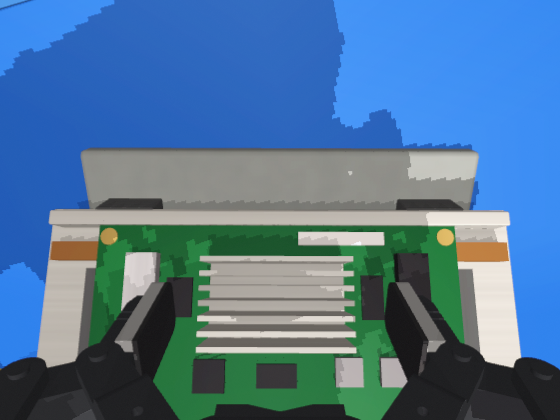

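The heat sink (columns 197–355, rows 257–352) is centred between the pads with no contact, so I close.

Emit:
drive_tool([
  [0,0,0,0,0],
  [1,0,0,0,0],
  [1,0,0,0,0],
  [1,0,0,0,0],
  [1,0,0,0,0],
  [1,0,0,0,0],
  [1,0,0,0,0],
])

```text
clock: 15.15
position: [649.3, 17.6, 66.3]
ee_rot: [0.993, -0.122, 0.001, -0.0]
contact_force: [-1.7, 1.2, 5.2]
gripper_width: 58.7
grasp_force: 66.4
```

Emit:
drive_tool([
  [1,3,0,-5,0],
  [1,8,0,-14,0],
  [1,14,0,-25,0],
  [1,20,0,-35,0],
  [1,25,0,-60,0],
  [1,25,0,-100,0],
  [1,25,0,-140,0],
  [1,25,0,-160,0],
  [1,25,0,-160,0],
])

```text
clock: 16.05
position: [675.1, 11.2, 229.9]
ee_rot: [0.993, -0.122, 0.005, -0.001]
contact_force: [0.5, -0.2, -1.9]
gripper_width: 58.5
grasp_force: 65.6
```

```bash
python3 - <<'E'
from h import *
np.set_printoptions(precision=1,suppress=True)
s=arm.read_state();Q=R.from_quat(s['ee_rot']).as_matrix();print(s['clock'],s['position'],s['contact_force'])
im=cv2.imread("pics/t8.png");c=cam("top")
g=hsv(im,(0,0,0),(180,255,70));g[:215]=0;g[285:]=0;g[:,:345]=0;g[:,440:]=0
b=max(blobs(g),key=lambda b:b[0][4]);print(b[0],b[1])
bx=cv2.boxPoints(cv2.minAreaRect(np.argwhere(b[2])[:,::-1].astype(np.float32)));p=onz(c,bx,22);print(bx,p)
print([np.linalg.norm(p[i]-p[(i+1)%4]) for i in range(4)],p.mean(0))
C=p.mean(0);C[2]=200;print("tool rel",Q.T@(C-s['position']),np.degrees(np.arctan2(Q[1,0],Q[0,0])))
E
```

```text
16.05 [675.1  11.2 229.9] [ 0.5 -0.2 -1.9]
[ 360  225   68   45 2784] [393.5 247.2]
[[359.9 226.7]
 [425.9 224.6]
 [427.3 267.6]
 [361.3 269.6]] [[ 540.5 -239.2   22. ]
 [ 552.3 -464.6   22. ]
 [ 406.1 -463.4   22. ]
 [ 394.2 -242.3   22. ]]
[np.float64(225.6829759606781), np.float64(146.19324416705263), np.float64(221.41957773563655), np.float64(146.33751146148214)] [ 473.3 -352.4   22. ]
tool rel [-108.1  401.7   27.5] -14.011348613289323
```

```bash
python3 - <<'E'
from h import *
np.set_printoptions(precision=1,suppress=True)
c4=cam("wrist",dict(position=np.array([548.48,-114.74,118.93]),ee_rot=[.9925,-.122,-.001,0]))
print(onz(c4,[(457,165),(495,347)],22))
print(onz(cam("scene"),[(108,290),(183,241),(218,283),(146,333)],22))
s=arm.read_state();Q=R.from_quat(s['ee_rot']).as_matrix();print(Q.T@(np.array([486,-351,200])-s['position']))
E
```

```text
[[ 551.2 -235.    22. ]
 [ 397.6 -251.1   22. ]]
[[ 409.  -468.6   22. ]
 [ 400.4 -251.4   22. ]
 [ 557.6 -252.    22. ]
 [ 562.6 -453.8   22. ]]
[-96.  397.3  27.6]
```

Emit:
drive_tool([
  [1,-10,40,0,0],
  [1,-21,85,0,-3],
  [1,-32,130,0,-8],
  [1,-42,175,0,-13],
  [1,-53,220,0,-17],
  [1,-63,265,0,-17],
  [1,-74,310,0,-17],
  [1,-84,350,15,-17],
  [1,-91,385,28,-17],
  [1,-93,398,28,-17],
  [1,-93,398,28,-17],
])

```text
clock: 17.15
position: [484.5, -353.7, 194.8]
ee_rot: [1.0, 0.024, -0.002, -0.001]
contact_force: [0.1, -0.7, -2.3]
gripper_width: 58.7
grasp_force: 65.7
```

```bash
python3 - <<'E'
from h import *
np.set_printoptions(precision=1,suppress=True)
s=arm.read_state();c=cam("wrist",s);im=arm.get_image("wrist");cv2.imwrite("pics/w11.png",im)
Q=R.from_quat(s['ee_rot']).as_matrix();print(s['clock'],s['position'],np.degrees(np.arctan2(Q[1,0],Q[0,0])))
# predicted tray corners, board dots
C=np.array([477,-353,22.]);a=np.radians(3);X=np.array([np.cos(a),np.sin(a),0]);Y=np.array([-X[1],X[0],0])
print("tray pred",proj(c,[C+i*74*X+j*109*Y for i,j in((1,1),(1,-1),(-1,-1),(-1,1))]))
for b in blobs(hsv(im,(15,90,120),(28,220,255)),15): print("dot",b[1],b[0][4])
blue=hsv(im,(100,120,50),(125,255,255))
# dark-vs-blue along columns and rows
for x in range(60,520,40): q=np.nonzero(blue[:200,x])[0];print(x,q.max() if len(q) else None,end="; ")
E
```

```text
17.15 [ 484.5 -353.7  194.8] 2.795376697947388
tray pred [[144.6 102.3]
 [412.1 101.7]
 [394.  264.1]
 [163.7 264.3]]
dot [517.6 164.4] 21976
dot [112.1 235.5] 220
dot [447.5 236.1] 219
dot [ 83.  308.3] 65
dot [ 25.  362.9] 2992
60 199; 100 199; 140 199; 180 102; 220 102; 260 102; 300 102; 340 101; 380 101; 420 199; 460 199; 500 41;
```

The tray edge lies on row 102, as predicted, and the board's tilt in the grip hasn't changed. I'm lowering.

Emit:
drive_tool([
  [1,0,0,40,0],
  [1,0,0,85,0],
  [1,0,0,120,0],
  [1,0,0,145,0],
  [1,0,0,158,0],
  [1,0,0,164,0],
  [1,0,0,168,0],
  [1,0,0,168,0],
])

```text
clock: 18.0
position: [487.7, -352.5, 30.5]
ee_rot: [1.0, 0.027, 0.002, 0.001]
contact_force: [-0.1, -0.4, -2.3]
gripper_width: 58.8
grasp_force: 65.7
```

```bash
cat > d.py <<'E'
from h import *
np.set_printoptions(precision=1,suppress=True)
s=arm.read_state();im=arm.get_image("wrist");cv2.imwrite(f"pics/b{s['clock']:.2f}.png",im)
print(s['clock'],s['position'],s['contact_force'])
for b in blobs(hsv(im,(15,90,120),(28,220,255)),80):
    if b[0][4]<600: print("dot",b[1],b[0][4])
E
python3 d.py
```

```text
18.0 [ 487.7 -352.5   30.5] [-0.1 -0.4 -2.3]
dot [112.  235.6] 220
dot [447.5 236.1] 219
```

Emit:
drive_tool([
  [1,0,0,2,0],
  [1,0,0,4,0],
  [1,0,0,6,0],
  [1,0,0,8,0],
  [1,0,0,8,0],
])

```text
clock: 18.55
position: [487.4, -352.7, 29.6]
ee_rot: [1.0, 0.027, 0.002, 0.001]
contact_force: [-11.0, 11.3, 39.5]
gripper_width: 58.8
grasp_force: 70.6
```

```bash
python3 d.py
```

```text
18.55 [ 487.4 -352.7   29.6] [-11.   11.3  39.5]
dot [111.1 235.5] 222
dot [447.5 235.6] 215
```

There are 40 N at the low edge and no rotation yet: friction on the edge opposes it. Dragging toward tool −x should reverse that friction.

Emit:
drive_tool([
  [1,-4,0,1,0],
  [1,-8,0,2,0],
  [1,-12,0,3,0],
  [1,-12,0,3,0],
])

```text
clock: 19.0
position: [479.4, -354.0, 24.6]
ee_rot: [1.0, 0.027, 0.006, 0.003]
contact_force: [-0.9, 9.4, 22.5]
gripper_width: 59.1
grasp_force: 71.9
```

```bash
python3 d.py
```

```text
19.0 [ 479.4 -354.    24.6] [-0.9  9.4 22.5]
dot [103.9 225.2] 240
dot [452.9 224.8] 233
```

It is rotating: the dots moved from row 236 to 225 and the force fell. I'll continue.

Emit:
drive_tool([
  [1,-3,0,2,0],
  [1,-6,0,4,0],
  [1,-6,0,5,0],
  [1,-6,0,5,0],
])

```text
clock: 19.45
position: [471.9, -354.5, 18.6]
ee_rot: [1.0, 0.027, 0.005, 0.002]
contact_force: [-2.9, 5.7, 20.7]
gripper_width: 58.9
grasp_force: 74.3
```

```bash
python3 d.py
```

```text
19.45 [ 471.9 -354.5   18.6] [-2.9  5.7 20.7]
```

```bash
cat > bt.py <<'E'
from h import *
import sys
from scipy.optimize import least_squares
c=cam("wrist",dict(position=np.zeros(3),ee_rot=[0,0,0,1]))
im=cv2.imread(sys.argv[1])
for b in blobs(hsv(im,(12,70,90),(30,230,255)),60):
    if b[0][4]<900: print("dot",b[1],b[0])
def pr(t,pz,px=0):
    a=np.radians(t);x,z=-28.75,-21;return proj(c,[[px-(x*np.cos(a)-z*np.sin(a)),y,pz-(x*np.sin(a)+z*np.cos(a))] for y in(-80,80)])
for t in(30,20,10,0): print(t,pr(t,-10))
E
python3 bt.py $(ls -t pics/b19.45.png)
```

```text
dot [ 96.30970149 215.35074627] [ 87 207  19  18 268]
dot [461.07575758 214.36363636] [452 206  19  18 264]
30 [[112.79856116 234.41788357]
 [445.22540261 234.85356877]]
20 [[108.404253   226.27947891]
 [449.60624465 226.72617879]]
10 [[103.0953085  219.63927165]
 [454.89063543 220.09943082]]
0 [[ 96.89857721 214.78307624]
 [461.05120446 215.25908883]]
```

The fit says the board is flat (row 214.9, separation 365 px, against 215 and 364 predicted for 0°). The TCP height of 18.6 mm agrees. Releasing.

Emit:
drive_tool([
  [1,0,0,-2,0],
  [0.5,0,0,-2,0],
  [0,0,0,-2,0],
  [-0.5,0,0,-2,0],
  [-1,0,0,-2,0],
  [-1,0,0,-2,0],
  [-1,0,0,-2,0],
])

```text
clock: 20.2
position: [467.9, -353.3, 14.4]
ee_rot: [1.0, 0.026, -0.0, -0.0]
contact_force: [-0.4, -0.0, -0.7]
gripper_width: 85.3
grasp_force: 0.0
```

Emit:
drive_tool([
  [-1,0,0,-15,0],
  [-1,0,0,-40,0],
  [-1,0,0,-80,0],
  [-1,0,0,-130,0],
  [-1,0,0,-180,0],
  [-1,0,0,-200,0],
  [-1,0,0,-200,0],
  [-1,0,0,-200,0],
  [-1,0,0,-200,0],
])

```text
clock: 21.1
position: [467.1, -352.8, 212.5]
ee_rot: [1.0, 0.026, -0.002, -0.001]
contact_force: [-0.8, 0.2, -1.5]
gripper_width: 85.5
grasp_force: 0.0
```

```bash
python3 - <<'E'
from h import *
np.set_printoptions(precision=1,suppress=True)
s=arm.read_state();c=cam("wrist",s);im=arm.get_image("wrist");cv2.imwrite("pics/w12.png",im)
print(s['clock'],s['position'],s['contact_force'],s['gripper_width'])
bs=[b for b in blobs(hsv(im,(12,70,90),(30,230,255)),15) if b[0][4]<300]
for b in bs: print(b[1],b[0][4],onz(c,[b[1]],7))
t=arm.get_image("top");cv2.imwrite("pics/t12.png",t);ct=cam("top")
for b in blobs(hsv(t,(40,80,30),(85,255,200)),300): print("green",b[0],onz(ct,[b[1]],7),[np.linalg.norm(x) for x in np.diff(onz(ct,cv2.boxPoints(cv2.minAreaRect(np.argwhere(b[2])[:,::-1].astype(np.float32))),7)[:3],axis=0)])
for b in blobs(red(t),60): print("red",b[0],onz(ct,[b[1]],50))
E
```

```text
21.1 [ 467.1 -352.8  212.5] [-0.8  0.2 -1.5] 85.52287186487423
[195.7 137.3] 61 [[ 495.8 -273.     7. ]]
[368.5 136.9] 58 [[ 504.7 -433.     7. ]]
[202.5 221.6] 50 [[ 411.8 -278.     7. ]]
[362.2 221.3] 48 [[ 420.8 -437.8    7. ]]
[ 89.9 284.5] 65 [[ 333.  -156.6    7. ]]
green [387 246  33  22 417] [[ 434.8 -392.8    7. ]] [np.float64(110.61513946763465), np.float64(68.53855976956255)]
red [410 146  19   8  63] [[ 811.8 -442.7   50. ]]
red [181 232  20  13 130] [[484.9 333.9  50. ]]
red [  40  298   52   52 2178] [[198.7 725.   50. ]]
```

The dots at 7 mm height span 84 × 160 mm, so the board is flat on the floor and central. The dog is in place, so I hand in.

```bash
python3 -c "
from bench import arm
print(arm.job_done())"
```

```text
the job is handed in; nothing more can be done
None
```

I handed the job in at about 21 s: by my measurements the dog stands upright in the yellow tray's large compartment and the board lies flat, heat sink up, in the black tray; no verdict came back, and I did not re-measure the bystanders.

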